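# Close the bench micrometer on the beech offcut

## Robot

A 6-joint arm with a two-finger parallel gripper is mounted at the origin on a cart in front of the work surface, level with it; the furniture and walls round the work are solid. World frame = base frame: x ahead of the robot, y to its left, z up, the work surface at z = 0. Lengths are in m, angles in rad, forces in N, time in s.
With the tool pointing down it reaches from about 0.375 to 0.975 m from the base axis. Payload 3.8 kg.
Tool frame: the origin (TCP) lies at the very end of the fingers, on their centre line; the grasp point (between the pads) lies behind it (bot.pinch_z is the z of the grasp point in the tool frame, in m); z points along the fingers, y is the line along which they close (so a half turn about z gives the same grasp; the last joint's range is limited). The gripper opens to 85 mm and grips with 20 to 120 N. Pads are 22 mm wide; open, the fingers measure 114 mm over their backs; the gripper's body (76 mm by 85 mm) begins 54 mm behind the grasp point. The pads swing forward as they close: fully open they stand 13 mm farther back than shut.
Start: joints at [1.101, 0.264, 1.604, -0, 1.274, -0.037], TCP at [0.283, 0.613, 0.231] pointing down, gripper open.
Joint ranges: [-2.63, 2.63], [-0.94, 2.18], [0.31, 2.57], [-1.31, 4.45], [0, 2.66], [-2.55, 2.55]. Speed limits (rad/s): [2.57, 2.57, 3.14, 3.14, 3.14, 3.14].

## Interface

Orientations are given as a unit quaternion [w, x, y, z].
In Python, from cell import bot, cams gives the robot as it stands.
- The arm moves only by the tool arm_command, never from a script. Its argument "targets" is a list of rows, each a list of 7 numbers: the opening, from 0 (shut) to 1 (fully open), then the shift along the tool's x, y, z in m, then the turn, a rotation vector about the tool's x, y, z in degrees. In form: [[fingers, dx, dy, dz, ax, ay, az], ...]. A call has 1 to 8 rows; each row shifts and turns the commanded pose from where the row before left it, along the tool's axes as they then stand; what a row does not reach is not made up. A row lasts 1/12 s, in which the tool goes at most 41.7 mm and 7.16 degrees, less where a joint would pass 70% of its speed; a pose out of reach is approached as far as the arm can. A call is refused whole if a number of a shift passes 0.0417 or a number of a turn 7.16, either way. A call with a gripper value outside its range is refused whole. The fingers move at their own pace and stop on an object; "squeeze" is the grip in N (left out, the last holds). Time passes only in rows, so rows that do not move let the fingers close. It gives the time, the measured TCP pose, the force, the opening and the grip force at its end, in the units of the state.
- bot.read_state(): the state, without advancing time (a new reading comes with each control period).
- cams.get_image(name): name is "scene" or "top"; returns a dict with "img" (400x640x3 uint8, blue, green, red), "depth" (400x640 float32, m along the optical axis (not along the pixel's ray), 0 where there is no reading), "fx", "fy", "cx", "cy" (pixels), "k1" (the pictures are not rectified: a ray, as slopes to the right and down, at radius r is drawn at 1 + k1 r^2 times it, then the intrinsics apply), "world_from_camera" (4x4, takes a point from camera to world coordinates). Camera axes: x right, y down, z forward; pixel columns grow to the right and rows downward; lengths in m; the calibration is good to about 2 mm. A picture is of the moment at which its call begins.
- bot.finish_job(): hands the job in; it is judged then, once.
The state is a dict: "time": time; "qpos": joint angles; "qvel": joint speeds; "tau": joint torques, N m; "eef_pos": TCP position; "tool_rot": TCP orientation; "force": force on the tool from outside, world axes, zero at the start; "torque": the same for the moment, N m; "gripper_width": opening from 0.0 (shut) to 1.0 (fully open); "finger_force": force on a finger pad.
Only numpy, scipy, OpenCV 4.12 (cv2) and the standard library are available. Lean on these libraries where they do the work, as an engineer would, in place of code of your own. Each camera call takes 0.05 s, during which the arm holds its last target. There are 200 camera calls.

## Task

Two bench micrometers stand on the bench; measure the one that holds the light beech offcut. Turn the ratchet knob at its very top clockwise (seen from above) until the spindle closes on the offcut and the ratchet slips, let it slip about 30 degrees more, then let go and leave the offcut clamped on the anvil. Do not shove the offcut or force the spindle, and keep off the other micrometer, which holds the dark wedge.

Things in the scene. Friction and masses are not known exactly. Their poses are not given: they have to be found in the camera images.
- gauge_a_knob (a point): ratchet knob of the micrometer that holds the beech offcut: a dark steel upright cylinder, 32 mm across, 30 mm high, ribbed side, white line on top. The point is on its axis half-way up, 0.175 m above the bench; the knob turns but never rises or sinks. Round, so it can be gripped at any yaw
- gauge_a_screw (a joint): angle of its thimble and screw (rad), growing clockwise seen from above; starts between 0.2 and 0.6. The spindle sinks 5 mm per rad and meets the offcut at about 1.0, so 0.4 to 0.8 rad of turning closes it; there it stops. Takes 0.04 N m; stays where it is left
- gauge_a_ratchet (a joint): slip of the ratchet knob against the thimble (rad), 0 at the start, growing as the knob turns clockwise on a stopped thimble. Below 0.10 N m knob and thimble turn as one; above it the knob slips smoothly, without detents.
- gauge_a_spindle: the micrometer's steel spindle, an upright rod 14 mm across under the arm; the origin is the centre of its lower face, which presses on the offcut
- gauge_a_anvil (a point): centre of the top face of the steel anvil (46 x 70 mm) of the same micrometer, 28 mm above the bench, on the knob's axis; x points from the open throat to the column, z up
- offcut_mid (a point): centre of the beech offcut, a light wooden bar 140 x 40 x 28 mm with drill holes, lying loose and flat across the anvil, both ends sticking out of the throat; its own y runs along its length
- offcut: the same beech offcut (0.19 kg); the origin is the centre of its underside
- gauge_b: the other micrometer, same make and size, with a dark wooden wedge (149 x 32 x 22 mm) on its anvil; to be left alone. Origin on the bench on its knob's axis; x points from the open throat to the column; its base reaches from 55 mm before to 95 mm behind the axis
- gauge_a: the micrometer with the offcut: a grey C-frame fixed to the bench, base 150 x 110 mm, 190 mm high. Origin on the bench on the knob's axis; x points from the open throat to the column. Heights: top of the frame's arm 118 mm, aluminium thimble (27 mm across, black graduations) 122 to 155, bare neck (18 mm across) to 160, knob 160 to 190

How it is judged:
By the outcome, as a careful person would: the job done as asked, in the order asked, and still so for the second after the job is handed in, with the robot touching nothing.
It also fails if it takes over 35 s, if anything falls off the work surface, if the arm or the gripper's body presses on something with over 40 N, if the wrist force passes 120 N, or if a joint passes its speed limit or range.

## Working session

There is one attempt and no reset: what is moved stays moved. The work goes in short steps, Python scripts to look and compute and a tool call to move; the robot and the scene stay as the last step left them, time stands still between calls to the robot, and variables do not carry over. Pictures are saved under pics/ and viewed, at most 10 in all, crops included, and the job is handed in when it is done.

Besides the shell and the picture viewer there is one more tool, called after "Request:" in YAML: its name, and indented under it one key for each argument. arm_command: Moves the arm, as the interface text tells. Its arguments: {"type":"object","properties":{"targets":{"type":"array","items":{"type":"array","items":{"type":"number"}}},"squeeze":{"type":"number"}},"required":["targets"]}

```bash
ls; mkdir -p pics; python3 - <<'E'
from cell import bot,cams
import cv2,numpy as np
for n in("scene","top"):
    d=cams.get_image(n); cv2.imwrite(f"pics/{n}0.png",d["img"]); np.savez(f"{n}0.npz",**d)
    print(n,d["fx"],d["k1"],np.round(d["world_from_camera"],3).tolist())
s=bot.read_state(); print(s, bot.pinch_z)
E
```

```text
pics
scene 412.3258191866751 0.02188078961684824 [[0.727, -0.502, 0.467, 0.108], [-0.686, -0.526, 0.502, -0.291], [-0.007, -0.686, -0.727, 0.815], [0.0, 0.0, 0.0, 1.0]]
top 470.37641708142144 -0.09147039092427385 [[0.016, -0.992, 0.126, 0.431], [-0.999, -0.021, -0.038, 0.19], [0.04, -0.125, -0.991, 0.961], [0.0, 0.0, 0.0, 1.0]]
{'time': 0.1, 'qpos': array([ 1.10109726e+00,  2.64691747e-01,  1.60524400e+00, -1.41687125e-05,
        1.27372347e+00, -3.69304390e-02]), 'qvel': array([ 0.00079022,  0.00036681, -0.00149318,  0.00130324,  0.00034351,
       -0.00120823]), 'tau': array([ 3.13599576e-04, -5.16707540e+01, -3.68588769e+01, -2.12274426e-05,
        6.27523448e-03,  4.05261130e-05]), 'eef_pos': array([0.28280616, 0.61216047, 0.23007361]), 'tool_rot': array([-2.52399537e-04,  2.14697518e-01,  9.76680044e-01, -1.00200433e-03]), 'force': array([-0.33117835,  0.21118258, -0.5372257 ]), 'torque': array([ 0.0076893 , -0.00484934,  0.01466166]), 'finger_force': 0.0, 'gripper_width': 1.000131458617966} -0.0187
```

View pics/scene0.png

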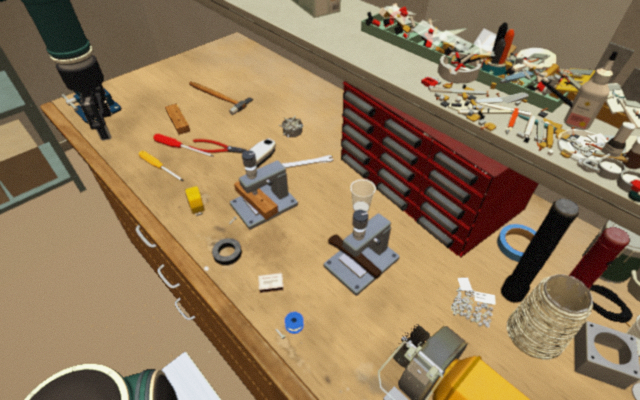

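View pics/top0.png

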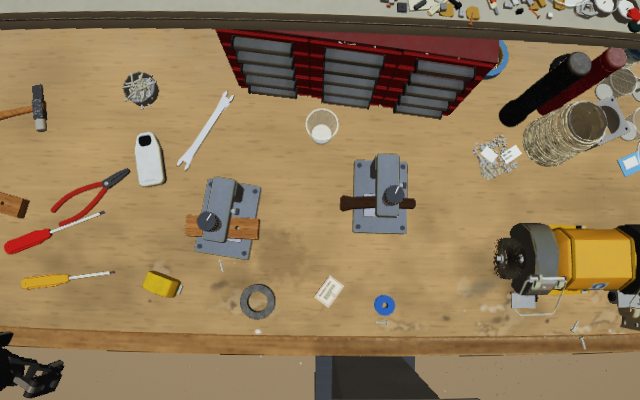

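The beech gauge is the left one: its knob top is at about (209,221) in top and (249,156) in scene. The dark-wedge gauge has its knob at (394,195) in top. Next I measure the knob from depth.

```bash
cat > h.py <<'E'
import numpy as np,cv2
def cloud(d):
    K=np.array([[d["fx"],0,d["cx"]],[0,d["fy"],d["cy"]],[0,0,1]],float)
    v,u=np.mgrid[0:400,0:640]
    p=cv2.undistortPoints(np.stack([u,v],-1).reshape(-1,1,2).astype(float),K,np.array([float(d["k1"]),0,0,0])).reshape(400,640,2)
    z=d["depth"][...,None]; P=np.concatenate([p*z,z],-1); T=d["world_from_camera"]
    return P@T[:3,:3].T+T[:3,3]
E
python3 - <<'E'
import numpy as np,cv2
from h import cloud
for n,(u,v) in(("top",(209,221)),("scene",(249,156))):
    d=dict(np.load(n+"0.npz")); W=cloud(d)
    S=W[v-50:v+70,u-60:u+60].reshape(-1,3); ok=d["depth"][v-50:v+70,u-60:u+60].ravel()>0; S=S[ok]
    near=np.linalg.norm(S[:,:2]-W[v,u,:2],axis=1)<.03
    print(n,W[v,u])
    t=S[near&(S[:,2]>.18)&(S[:,2]<.2)]; print("knob top",len(t),t.mean(0),t.min(0),t.max(0), cv2.minEnclosingCircle(t[:,:2].astype(np.float32)))
    a=S[(S[:,2]>.105)&(S[:,2]<.13)]; print("arm",len(a),np.median(a,0),cv2.minAreaRect(a[:,:2].astype(np.float32)))
    b=S[(S[:,2]>.045)&(S[:,2]<.068)]; print("offcut",len(b),cv2.minAreaRect(b[:,:2].astype(np.float32)))
    img=d["img"][v-60:v+60,u-80:u+80]; cv2.imwrite(f"pics/{n}c.png",cv2.resize(img,(800,600),interpolation=cv2.INTER_CUBIC))
E
```

```text
top [0.49236427 0.36242979 0.19319978]
knob top 322 [0.49265599 0.36720972 0.19000849] [0.47772398 0.35210828 0.18059369] [0.50936165 0.38332384 0.19440081] ((0.49273455142974854, 0.3681832253932953), 0.016727754846215248)
arm 1314 [0.52915857 0.35822745 0.11783656] ((0.5201534628868103, 0.35747230052948), (0.05770881474018097, 0.11782436817884445), 80.54764556884766)
offcut 1281 ((0.4655996561050415, 0.4130551815032959), (0.10629888623952866, 0.24930740892887115), 31.988506317138672)
scene [0.49090613 0.36213681 0.18763615]
knob top 126 [0.49066543 0.36368298 0.18725431] [0.4768984  0.34856407 0.1803545 ] [0.5071414  0.38321748 0.19119903] ((0.4932471513748169, 0.3658908009529114), 0.01748964749276638)
arm 593 [0.51919676 0.35528485 0.11542301] ((0.5185627937316895, 0.3558606207370758), (0.05783729627728462, 0.11459051072597504), 81.32685852050781)
offcut 739 ((0.5737465620040894, 0.4169328510761261), (0.4193587303161621, 0.22535043954849243), 5.971900463104248)
```

View pics/topc.png

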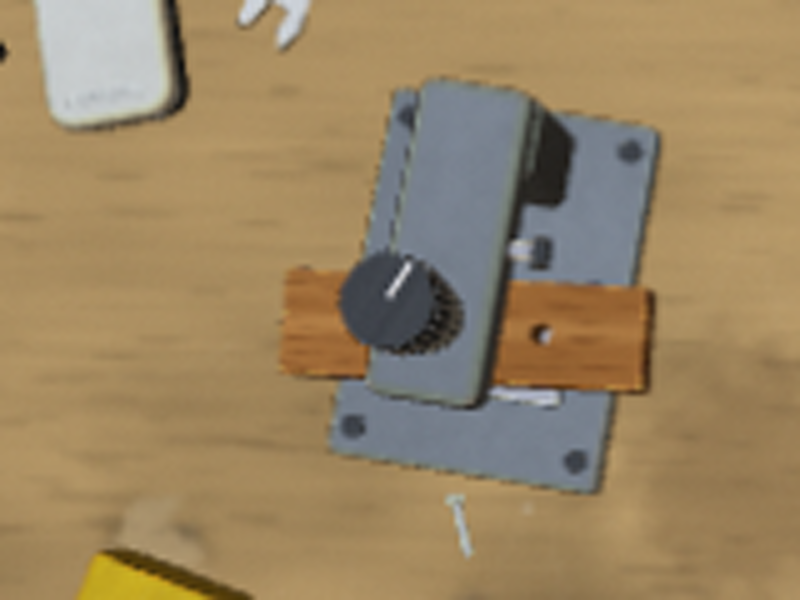

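Request:
arm_command:
  targets:
    - [1,-0.035,-0.016,0,0,0,0]
    - [1,-0.035,-0.016,0,0,0,0]
    - [1,-0.035,-0.016,0,0,0,0]
    - [1,-0.035,-0.016,0,0,0,0]
    - [1,-0.035,-0.016,0,0,0,0]
    - [1,-0.035,-0.016,0,0,0,0]
    - [1,-0.035,-0.016,0,0,0,0]
    - [1,-0.035,-0.016,0,0,0,0]
  squeeze: 30

```text
time: 0.77
eef_pos: [0.4842, 0.3774, 0.2308]
tool_rot: [-0.0, 0.215, 0.977, -0.0]
force: [0.6, 1.6, -0.0]
gripper_width: 1.0
finger_force: 0.0
```

Request:
arm_command:
  targets:
    - [1,-0.0132,-0.0071,0,0,0,0]
    - [0.75,0,0,0.008,0,0,0]
    - [0.75,0,0,0,0,0,0]

```text
time: 1.02
eef_pos: [0.492, 0.3661, 0.2213]
tool_rot: [-0.001, 0.216, 0.976, -0.001]
force: [-0.2, -0.2, -1.8]
gripper_width: 0.757
finger_force: 0.0
```

```bash
python3 - <<'E'
from cell import bot,cams
import cv2,numpy as np
o=[]
for n,(u,v) in(("top",(209,215)),("scene",(249,150))):
    d=cams.get_image(n); np.savez(f"{n}1.npz",**d)
    o.append(cv2.resize(d["img"][v-60:v+60,u-40:u+40],(400,600),interpolation=cv2.INTER_CUBIC))
cv2.imwrite("pics/c1.png",np.hstack(o))
s=bot.read_state(); print({k:np.round(s[k],4) for k in("time","eef_pos","qpos","force","torque")})
E
```

```text
{'time': np.float64(1.1167), 'eef_pos': array([0.4913, 0.3676, 0.2221]), 'qpos': array([ 6.0120e-01,  1.5630e-01,  1.7500e+00,  8.0000e-04,  1.2375e+00,
       -5.3750e-01]), 'force': array([ 0.5225, -0.3906, -0.2971]), 'torque': array([-0.0302, -0.026 , -0.0139])}
```

View pics/c1.png

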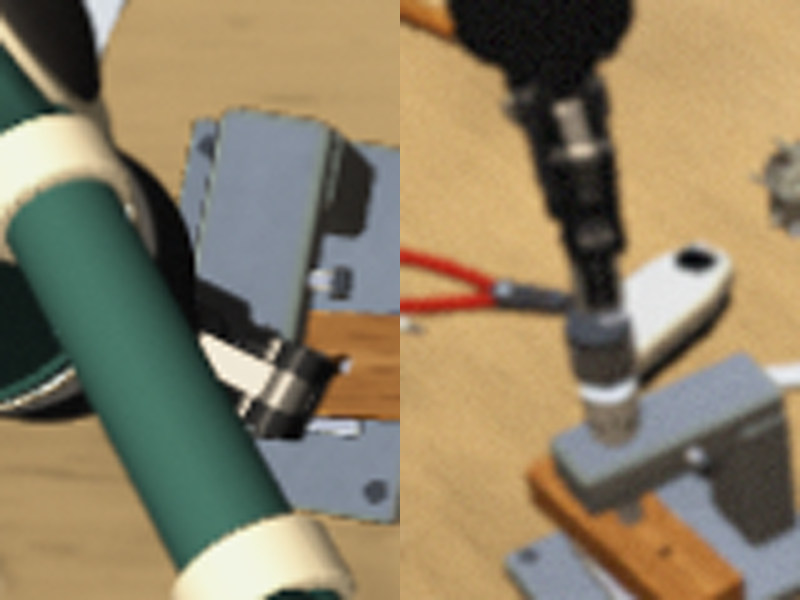

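Scene crop: the near finger sits right above the knob (about (600,310) in the crop), so the gripper is centred. I descend and close.

Request:
arm_command:
  targets:
    - [0.75,0,0,0.016,0,0,0]
    - [0.75,0,0,0.016,0,0,0]
    - [0.75,0,0,0.016,0,0,0]
    - [0.75,0,0,0.016,0,0,0]
    - [0.75,0,0,0,0,0,0]
    - [0.75,0,0,0,0,0,0]

```text
time: 1.62
eef_pos: [0.4908, 0.3679, 0.1582]
tool_rot: [-0.001, 0.214, 0.977, -0.001]
force: [0.3, -0.3, -0.2]
gripper_width: 0.753
finger_force: 0.0
```

Request:
arm_command:
  targets:
    - [0.55,0,0,0,0,0,0]
    - [0.45,0,0,0,0,0,0]
    - [0.4,0,0,0,0,0,0]
    - [0.3,0,0,0,0,0,0]
    - [0.2,0,0,0,0,0,0]
    - [0.2,0,0,0,0,0,0]
  squeeze: 25

```text
time: 2.12
eef_pos: [0.4933, 0.3679, 0.1608]
tool_rot: [0.001, 0.215, 0.977, 0.001]
force: [-1.0, 0.9, 5.5]
gripper_width: 0.367
finger_force: 25.4
```

```bash
cat > st.py <<'E'
from cell import bot
import numpy as np
s=bot.read_state(); print({k:np.round(s[k],3).tolist() for k in("time","eef_pos","force","torque","gripper_width","finger_force")}, round(float(s["qpos"][5]),4), s["tau"][5])
E
python3 st.py
```

```text
{'time': 2.117, 'eef_pos': [0.493, 0.368, 0.161], 'force': [-1.008, 0.875, 5.499], 'torque': [0.168, 0.21, 0.03], 'gripper_width': 0.367, 'finger_force': 25.397} -0.5381 0.03582440782338381
```

Gripped: opening 31 mm against the 32 mm knob. Now I turn, with a 2 mm lift to relieve the axial load.

Request:
arm_command:
  targets:
    - [0.2,0,0,-0.002,0,0,0]
    - [0.2,0,0,0,0,0,2]
    - [0.2,0,0,0,0,0,2]
    - [0.2,0,0,0,0,0,2]
    - [0.2,0,0,0,0,0,2]

```text
time: 2.53
eef_pos: [0.4931, 0.3677, 0.161]
tool_rot: [0.0, 0.283, 0.959, 0.001]
force: [1.1, 2.0, -2.3]
gripper_width: 0.366
finger_force: 26.5
```

```bash
python3 st.py
```

```text
{'time': 2.533, 'eef_pos': [0.493, 0.368, 0.161], 'force': [1.098, 2.0, -2.348], 'torque': [0.582, -0.33, 0.037], 'gripper_width': 0.366, 'finger_force': 26.536} -0.3967 -0.4028290696442127
```

Request:
arm_command:
  targets:
    - [0.2,0,0,0,0,0,2]
    - [0.2,0,0,0,0,0,2]
    - [0.2,0,0,0,0,0,2]
    - [0.2,0,0,0,0,0,2]
    - [0.2,0,0,0,0,0,2]
    - [0.2,0,0,0,0,0,2]

```text
time: 3.03
eef_pos: [0.4931, 0.3676, 0.161]
tool_rot: [0.0, 0.382, 0.924, 0.001]
force: [1.2, 3.4, -1.9]
gripper_width: 0.366
finger_force: 26.5
```

```bash
python3 st.py
```

```text
{'time': 3.033, 'eef_pos': [0.493, 0.368, 0.161], 'force': [1.216, 3.421, -1.931], 'torque': [0.48, -0.329, 0.068], 'gripper_width': 0.366, 'finger_force': 26.529} -0.1873 -0.4024667479097843
```

Request:
arm_command:
  targets:
    - [0.2,0,0,0,0,0,2]
    - [0.2,0,0,0,0,0,2]

```text
time: 3.2
eef_pos: [0.4931, 0.3676, 0.1609]
tool_rot: [0.0, 0.414, 0.91, 0.001]
force: [0.3, 2.9, -1.8]
gripper_width: 0.371
finger_force: 26.5
```

```bash
python3 st.py
```

```text
{'time': 3.2, 'eef_pos': [0.493, 0.368, 0.161], 'force': [0.322, 2.923, -1.816], 'torque': [0.539, -0.257, 0.074], 'gripper_width': 0.371, 'finger_force': 26.529} -0.1174 -0.4023903887718916
```

Request:
arm_command:
  targets:
    - [0.2,0,0,0,0,0,2]
    - [0.2,0,0,0,0,0,2]

```text
time: 3.37
eef_pos: [0.493, 0.3676, 0.161]
tool_rot: [0.0, 0.445, 0.895, 0.001]
force: [1.1, 3.5, -1.1]
gripper_width: 0.365
finger_force: 26.5
```

```bash
python3 st.py
```

```text
{'time': 3.367, 'eef_pos': [0.493, 0.368, 0.161], 'force': [1.058, 3.492, -1.062], 'torque': [0.414, -0.279, 0.016], 'gripper_width': 0.365, 'finger_force': 26.53} -0.0477 -0.40232484228909016
```

Request:
arm_command:
  targets:
    - [0.2,0,0,0,0,0,2]
    - [0.2,0,0,0,0,0,2]

```text
time: 3.53
eef_pos: [0.493, 0.3676, 0.161]
tool_rot: [0.0, 0.476, 0.879, 0.001]
force: [1.3, 2.9, -0.7]
gripper_width: 0.368
finger_force: 26.5
```

```bash
python3 st.py
```

```text
{'time': 3.533, 'eef_pos': [0.493, 0.368, 0.161], 'force': [1.272, 2.852, -0.698], 'torque': [0.479, -0.241, 0.048], 'gripper_width': 0.368, 'finger_force': 26.531} 0.0222 -0.40229070000350475
```

Joint-6 torque is the clean signal (steady at -0.402), and a jump of about 0.06 will mark the slip. The knob has turned 32° so far.

Request:
arm_command:
  targets:
    - [0.2,0,0,0,0,0,2]
    - [0.2,0,0,0,0,0,2]

```text
time: 3.7
eef_pos: [0.493, 0.3675, 0.161]
tool_rot: [0.0, 0.507, 0.862, 0.001]
force: [1.5, 2.3, -2.0]
gripper_width: 0.367
finger_force: 26.6
```

```bash
python3 st.py
```

```text
{'time': 3.7, 'eef_pos': [0.493, 0.368, 0.161], 'force': [1.467, 2.336, -2.033], 'torque': [0.404, -0.319, 0.115], 'gripper_width': 0.367, 'finger_force': 26.609} 0.0919 -0.3347845282405615
```

Request:
arm_command:
  targets:
    - [0.2,0,0,0,0,0,2]
    - [0.2,0,0,0,0,0,2]

```text
time: 3.87
eef_pos: [0.4929, 0.3675, 0.161]
tool_rot: [0.0, 0.537, 0.844, 0.001]
force: [1.0, 2.7, -2.2]
gripper_width: 0.364
finger_force: 26.6
```

```bash
python3 st.py
```

```text
{'time': 3.867, 'eef_pos': [0.493, 0.368, 0.161], 'force': [1.02, 2.699, -2.189], 'torque': [0.434, -0.262, 0.075], 'gripper_width': 0.364, 'finger_force': 26.599} 0.1617 -0.3384742699563503
```

Request:
arm_command:
  targets:
    - [0.2,0,0,0,0,0,2]
    - [0.2,0,0,0,0,0,2]

```text
time: 4.03
eef_pos: [0.4929, 0.3675, 0.1609]
tool_rot: [0.0, 0.566, 0.825, 0.001]
force: [0.8, 2.4, -1.9]
gripper_width: 0.363
finger_force: 26.6
```

```bash
python3 st.py
```

```text
{'time': 4.033, 'eef_pos': [0.493, 0.368, 0.161], 'force': [0.802, 2.352, -1.917], 'torque': [0.483, -0.168, 0.132], 'gripper_width': 0.363, 'finger_force': 26.595} 0.2315 -0.33849128521978855
```

Slip began at q6 ≈ 0.06 (torque up by 0.064, matching the 0.04 to 0.10 N m change). It has slipped about 9.5° so far, so I turn 20.5° more and then release.

Request:
arm_command:
  targets:
    - [0.2,0,0,0,0,0,3]
    - [0.2,0,0,0,0,0,3]
    - [0.2,0,0,0,0,0,3]
    - [0.2,0,0,0,0,0,3]
    - [0.2,0,0,0,0,0,3]
    - [0.2,0,0,0,0,0,3]
    - [0.2,0,0,0,0,0,2.5]
    - [0.2,0,0,0,0,0,0]

```text
time: 4.7
eef_pos: [0.4928, 0.3674, 0.161]
tool_rot: [-0.0, 0.703, 0.711, 0.0]
force: [0.8, 2.5, -1.3]
gripper_width: 0.363
finger_force: 26.6
```

```bash
python3 st.py
```

```text
{'time': 4.7, 'eef_pos': [0.493, 0.367, 0.161], 'force': [0.831, 2.531, -1.257], 'torque': [0.401, -0.202, 0.005], 'gripper_width': 0.363, 'finger_force': 26.61} 0.5887 0.45607234351336956
```

Request:
arm_command:
  targets:
    - [0.5,0,0,0,0,0,0]
    - [0.75,0,0,0,0,0,0]
    - [0.75,0,0,0,0,0,0]
    - [0.75,0,0,0,0,0,0]
    - [0.75,0,0,-0.01,0,0,0]
    - [0.75,0,0,-0.02,0,0,0]
    - [0.75,0,0,-0.03,0,0,0]
    - [0.75,0,0,-0.03,0,0,0]

```text
time: 5.37
eef_pos: [0.4919, 0.3665, 0.2518]
tool_rot: [-0.0, 0.703, 0.711, -0.001]
force: [0.2, 1.0, 0.2]
gripper_width: 0.748
finger_force: 0.0
```

```bash
python3 st.py
```

```text
{'time': 5.367, 'eef_pos': [0.492, 0.367, 0.252], 'force': [0.181, 0.953, 0.235], 'torque': [0.01, -0.056, -0.039], 'gripper_width': 0.748, 'finger_force': 0.0} 0.5875 4.920195664226412e-06
```

Request:
arm_command:
  targets:
    - [0.75,0.03,0,0,0,0,0]
    - [0.75,0.035,0,0,0,0,0]
    - [0.75,0.035,0,0,0,0,0]
    - [0.75,0.035,0,0,0,0,0]
    - [0.75,0.03,0,0,0,0,0]
    - [0.75,0.02,0,0,0,0,0]
    - [0.75,0,0,0,0,0,0]

```text
time: 5.95
eef_pos: [0.4894, 0.5562, 0.2515]
tool_rot: [-0.001, 0.702, 0.713, 0.001]
force: [-0.1, -0.6, -0.4]
gripper_width: 0.751
finger_force: 0.0
```

```bash
python3 - <<'E'
from cell import cams
import cv2,numpy as np
o=[]
for n,(u,v) in(("top",(220,221)),("scene",(262,175))):
    d=cams.get_image(n)
    o.append(cv2.resize(d["img"][v-60:v+60,u-40:u+40],(400,600),interpolation=cv2.INTER_CUBIC))
cv2.imwrite("pics/c2.png",np.hstack(o))
E
```

```text
(no output)
```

View pics/c2.png

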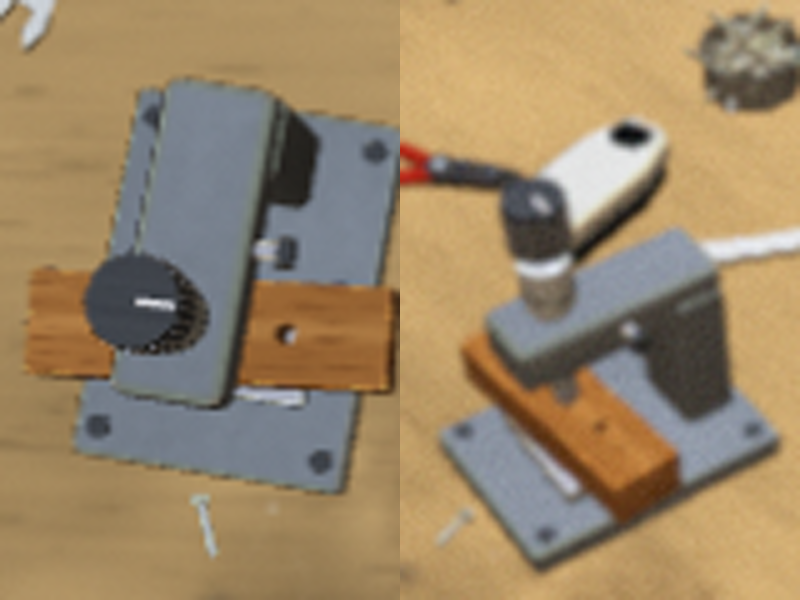

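The white line in the top crop ((137,302) to (175,306)) has turned about 62° clockwise, matching the 64.5° I commanded. The offcut has not moved and the spindle is down on it. I hand the job in.

```bash
python3 -c "
from cell import bot
print(bot.finish_job())"
```

```text
the job is handed in; nothing more can be done
None
```

The beech offcut is clamped on its anvil: I turned the ratchet knob clockwise until it slipped, let it slip about 30° more, released it, moved the arm clear and handed in the job at about 6 s; the other micrometer was not touched.

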